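Load the reagent carrier

ROBOT

A 7-joint arm with a two-finger parallel gripper is mounted at the origin on a cart in front of the work surface, level with it; the furniture and walls round the work are solid. World frame = base frame: x ahead of the robot, y to its left, z up, the work surface at z = 0. Lengths are in m, angles in rad, forces in N, time in s.
With the tool pointing down it reaches from about 0.4 to 0.85 m from the base axis. Payload 4.5 kg.
Tool frame: the origin (TCP) lies at the very end of the fingers, on their centre line; the grasp point (between the pads) lies 19 mm behind it (tcp_to_grasp is the z of the grasp point in the tool frame, in m); z points along the fingers, y is the line along which they close (so a half turn about z gives the same grasp; the last joint's range is limited). The gripper opens to 88 mm and grips with 3 to 60 N. Pads are 18 mm wide; open, the fingers measure 123 mm over their backs; the gripper's body (75 mm by 187 mm) begins 45 mm behind the grasp point.
Start: joints at [-1.126, 0.689, -0.195, 1.565, 0.157, 0.902, -0.215], TCP at [0.25, 0.573, 0.239] pointing down, gripper open.
Joint ranges: [-3.01, 3.01], [-0.46, 2.08], [-1.47, 1.51], [0.13, 2.56], [-1, 4.14], [0.04, 2.09], [-2.66, 2.66]. Speed limits (rad/s): [2.57, 2.57, 3.14, 3.14, 3.14, 3.14, 3.14].

INTERFACE

Orientations are given as a unit quaternion [x, y, z, w].
In Python, from plant import * gives the robot as it stands. The module is installed in compiled form; this text tells all that it offers.
- The arm moves only by the shell command python3 -m jog 'ROWS' [OPENING] [FORCE]. ROWS is JSON, a list that holds one entry, the list of rows, each a list of 6 numbers: the shift along the tool's x, y, z in m, then the turn, a rotation vector about the tool's x, y, z in rad. In form: [[[dx, dy, dz, ax, ay, az], ...]]. A call has 1 to 12 rows; each row shifts and turns the commanded pose from where the row before left it, along the tool's axes as they then stand; what a row does not reach is not made up. A row lasts 1/8 s, in which the tool goes at most 62.5 mm and 10.7 degrees, less where a joint would pass 70% of its speed; a pose out of reach is approached as far as the arm can. A call with a gripper value outside its range is refused whole. OPENING is the finger opening in m, from 0 to 0.0881, set as the call begins (- or left out, the last holds). The fingers move at their own pace and stop on an object; FORCE is the grip in N (left out, the last holds). Time passes only in rows, so rows that do not move let the fingers close. It gives the time, the measured TCP pose, the force, the opening and the grip force at its end, in the units of the state.
- get_state(): the state, without advancing time (a new reading comes with each control period).
- snapshot(name): name is "side" or "top" or "wrist"; returns a dict with "frame" (420x560x3 uint8, red, green, blue), "mtx" (3x3 intrinsics, pixels), "xyz" and "orientation" of the camera in the world; the wrist camera has in their place "mount" (4x4, takes a point from camera to tool coordinates, whose origin is the TCP and whose axes are the flange's). Camera axes: x right, y down, z forward; pixel columns grow to the right and rows downward; lengths in m; the calibration is good to about 2 mm. A picture is of the moment at which its call begins: read the wrist's pose just before it. There is no depth.
- finish_job(): hands the job in; it is judged then, once.
The state is a dict: "clock": time; "q": joint angles; "qd": joint speeds; "joint_torque": joint torques, N m; "tool_pos": TCP position; "eef_rot": TCP orientation; "contact_force": force on the tool from outside, world axes, zero at the start; "moment": the same for the moment, N m; "opening": opening from 0.0 (shut) to 1.0 (fully open); "finger_force": force on a finger pad.
Only numpy, scipy, OpenCV 4.12 (cv2) and the standard library are available. Lean on these libraries where they do the work, as an engineer would, in place of code of your own. Each camera call takes 0.05 s, during which the arm holds its last target. There are 200 camera calls.

TASK

Put the four reagent bottles upright into the carrier, each down in the well made for its size: the widest bottle in the widest well, the next in the next, and so on to the small dropper bottle in the smallest. Set them down gently, do not drop or tip them. Leave the strip canister and the sample cup standing where they are.

Things in the scene. Friction and masses are not known exactly. Their poses are not given: they have to be found in the camera images.
- bottle_brown: Reagent bottle, the widest: stout brown round bottle with shoulders and a black screw cap, 60 mm across, 98 mm high (body 60 mm wide up to 54 mm, shoulder up to 80 mm, cap 40 mm wide above). Loose, upright. Origin: centre of its underside, z up along its axis. 
- bottle_tall: Reagent bottle, the tallest: white round bottle with shoulders and a screw cap, 52 mm across, 112 mm high (body 52 mm wide up to 71 mm, shoulder up to 94 mm, cap 36 mm wide above). Loose, upright. Origin: centre of its underside, z up along its axis. 
- bottle_short: Reagent bottle: the same shape as the tall white one but smaller, 43 mm across, 85 mm high (body 43 mm wide up to 48 mm, shoulder up to 67 mm, cap 30 mm wide above). Loose, upright. Origin: centre of its underside, z up along its axis. 
- dropper_bottle: Reagent bottle, the smallest: little brown dropper bottle with a black rubber bulb, 29 mm across, 78 mm high (body 29 mm wide up to 21 mm, shoulder up to 34 mm, collar 22 mm wide up to 52 mm, bulb 11 mm wide above). Loose, upright. Origin: centre of its underside, z up along its axis. 
- well_xl: White insert, 86 x 86 x 22 mm, with a round dark-floored well; four form a 2 x 2 square, 89 mm centre to centre, in a fixed aluminium carrier (190 mm square, rim 28 mm high). Origin: centre of the insert's underside, 5 mm above the worktop; well floor 3 mm, mouth 22 mm above it. x, y run along the carrier's sides. This is the widest well, 73 mm across, for the 60 mm bottle.
- well_l: White insert, 86 x 86 x 22 mm, with a round dark-floored well; four form a 2 x 2 square, 89 mm centre to centre, in a fixed aluminium carrier (190 mm square, rim 28 mm high). Origin: centre of the insert's underside, 5 mm above the worktop; well floor 3 mm, mouth 22 mm above it. x, y run along the carrier's sides. This is the second widest well, 65 mm across, for the 52 mm bottle.
- well_m: White insert, 86 x 86 x 22 mm, with a round dark-floored well; four form a 2 x 2 square, 89 mm centre to centre, in a fixed aluminium carrier (190 mm square, rim 28 mm high). Origin: centre of the insert's underside, 5 mm above the worktop; well floor 3 mm, mouth 22 mm above it. x, y run along the carrier's sides. This is the second smallest well, 56 mm across, for the 43 mm bottle.
- well_s: White insert, 86 x 86 x 22 mm, with a round dark-floored well; four form a 2 x 2 square, 89 mm centre to centre, in a fixed aluminium carrier (190 mm square, rim 28 mm high). Origin: centre of the insert's underside, 5 mm above the worktop; well floor 3 mm, mouth 22 mm above it. x, y run along the carrier's sides. This is the smallest well, 42 mm across, for the 29 mm dropper bottle.
- strip_canister: Does not belong in the carrier: straight-sided test-strip canister without shoulders, 49 mm across, 129 mm high, with a black lid as wide as its body. Loose, upright. Origin: centre of its underside, z up along its axis. 
- sample_cup: Does not belong in the carrier: low tapered sample cup with a broad screw lid, 58 mm across at the lid, 68 mm high. Loose, upright. Origin: centre of its underside, z up along its axis. (Fixed round about: a tall microscope at the left, from y = 0.45 outward and x = 0.42 on, another at the far right, an analyser at the middle.)
Not all that is in view belongs to the job. What is shaped like the bottle_short but green is not meant. Leave any turquoise look-alike of the bottle_tall alone.

How it is judged:
At the end, for the whole second after the job is handed in: Each of the four bottles stands on the floor of its own well (axis within 12 mm of the well's centre, underside less than 9 mm above the insert's underside, tilted less than 0.12 rad), at rest and released; the strip canister and the sample cup stand upright within 25 mm of where they began (horizontal distance between bottle_brown and well_xl below 0.012 m and z of bottle_brown in the frame of well_xl below 0.009 m and angle between each of bottle_brown, bottle_tall, bottle_short, dropper_bottle, strip_canister, sample_cup's own z axis and vertical below 0.12 rad and linear speed of each of bottle_brown, bottle_tall, bottle_short, dropper_bottle below 0.02 m/s and horizontal distance between bottle_tall and well_l below 0.012 m and z of bottle_tall in the frame of well_l below 0.009 m and horizontal distance between bottle_short and well_m below 0.012 m and z of bottle_short in the frame of well_m below 0.009 m and horizontal distance between dropper_bottle and well_s below 0.012 m and z of dropper_bottle in the frame of well_s below 0.009 m and distance of each of strip_canister, sample_cup from where it was at the start of the episode below 0.025 m); the robot touches nothing.
It fails at once if a bottle is dropped: it moves faster than 0.6 m/s while the fingers do not touch it (a free fall of about 18 mm) ((contact force between the fingers and bottle_brown below 0.05 N and linear speed of bottle_brown above 0.6 m/s) or (contact force between the fingers and bottle_tall below 0.05 N and linear speed of bottle_tall above 0.6 m/s) or (contact force between the fingers and bottle_short below 0.05 N and linear speed of bottle_short above 0.6 m/s) or (contact force between the fingers and dropper_bottle below 0.05 N and linear speed of dropper_bottle above 0.6 m/s)).
It fails at once if a bottle is tipped over (angle between any of bottle_brown, bottle_tall, bottle_short, dropper_bottle's own z axis and vertical above 0.8 rad).
It fails at once if the strip canister or the sample cup is shifted by more than 30 mm or knocked over ((distance of strip_canister from where it was at the start of the episode above 0.03 m or angle between strip_canister's own z axis and vertical above 0.5 rad) or (distance of sample_cup from where it was at the start of the episode above 0.03 m or angle between sample_cup's own z axis and vertical above 0.5 rad)).
It also fails if it takes over 112 s, if anything falls off the work surface, if the arm or the gripper's body presses on something with over 40 N, if the wrist force passes 120 N, or if a joint passes its speed limit or range.

## Working session

There is one attempt and no reset: what is moved stays moved. The work goes in short steps, Python scripts to look and compute and a shell command to move; the robot and the scene stay as the last step left them, time stands still between calls to the robot, and variables do not carry over. Pictures are saved under pics/ and viewed, at most 14 in all, crops included, and the job is handed in when it is done.

```bash
mkdir -p pics
cat > h.py <<'E'
from plant import *
import numpy as np, cv2
from scipy.spatial.transform import Rotation as R
def cam(s, st=None):
    K=np.array(s["mtx"])
    if "mount" in s:
        T=np.eye(4);T[:3,:3]=R.from_quat(st["eef_rot"]).as_matrix();T[:3,3]=st["tool_pos"]
        T=T@np.array(s["mount"]);return K,T[:3,:3],T[:3,3]
    return K,R.from_quat(s["orientation"]).as_matrix(),np.array(s["xyz"])
def ray(c,uv,z):
    K,Rm,t=c;d=Rm@np.linalg.inv(K)@np.array([uv[0],uv[1],1.]);return t+d*(z-t[2])/d[2]
def proj(c,p):
    K,Rm,t=c;q=K@(Rm.T@(np.array(p)-t));return q[:2]/q[2]
def grab(name,fn):
    st=get_state();s=snapshot(name);cv2.imwrite("pics/"+fn+".png",s["frame"][:,:,::-1]);c=cam(s,st)
    np.savez("pics/"+fn+".npz",K=c[0],R=c[1],t=c[2]);return s["frame"],c
def load(fn):
    z=np.load("pics/"+fn+".npz");return cv2.imread("pics/"+fn+".png"),(z["K"],z["R"],z["t"])
E
python3 - <<'E'
from h import *
for n in("top","side","wrist"):
    f,c=grab(n,n+"0");print(n,c[2].round(3),c[1].round(2).tolist(),c[0][0,0])
s=get_state();print(s)
E
```

```text
top [ 0.43  -0.123  1.393] [[-0.0, -1.0, 0.07], [-1.0, 0.0, -0.02], [0.02, -0.07, -1.0]] 510.40737216794713
side [ 0.152 -1.1    0.448] [[0.94, -0.15, 0.32], [-0.35, -0.33, 0.88], [-0.03, -0.93, -0.36]] 390.7563898707415
wrist [0.172 0.607 0.383] [[0.4, 0.87, 0.3], [0.92, -0.38, -0.13], [-0.0, 0.32, -0.95]] 359.7928143461953
{'clock': 0.15, 'q': array([-1.12619269,  0.68979791, -0.1945495 ,  1.5660628 ,  0.15728136,
        0.90252484, -0.21510042]), 'qd': array([-3.18465643e-04, -2.92050507e-03,  2.34990428e-04, -4.27226170e-03,
       -1.81110076e-04,  2.49443979e-03,  9.97933167e-05]), 'joint_torque': array([-1.16216179e-03, -5.27859986e+01, -1.26845945e+00, -1.53586274e+01,
       -5.25089283e-02,  3.96936506e-03,  1.26003360e-04]), 'tool_pos': array([0.24942086, 0.57255904, 0.238102  ]), 'eef_rot': array([ 2.03928570e-01,  9.78985518e-01, -6.94138161e-04, -1.05612501e-04]), 'contact_force': array([0.47413331, 0.21551704, 1.13539173]), 'moment': array([-0.08481213, -0.05796783,  0.05677075]), 'finger_force': 0.0, 'opening': 1.0017849227252098}
```

View pics/top0.png

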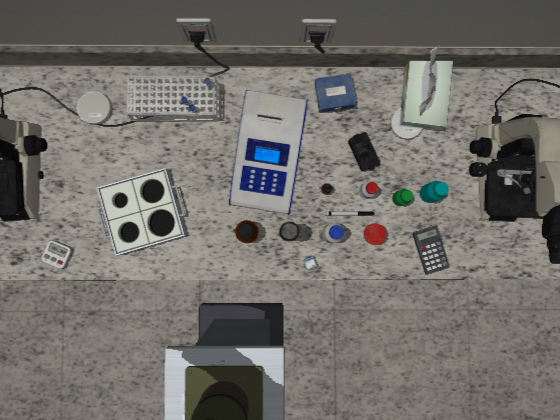

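View pics/side0.png

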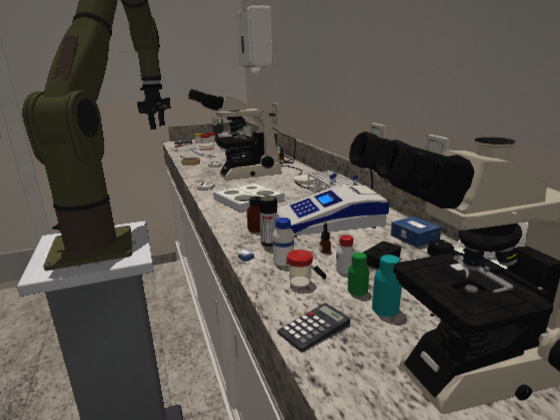

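Run:
```python
from h import *
im,c=load("top0")
cv2.imwrite("pics/topz.png",cv2.resize(im[160:265,215:460],None,fx=3.2,fy=3.2,interpolation=cv2.INTER_CUBIC))
cv2.imwrite("pics/carz.png",cv2.resize(im[160:265,90:195],None,fx=5,fy=5,interpolation=cv2.INTER_CUBIC))
# wells: dark blobs in carrier
g=cv2.cvtColor(im,cv2.COLOR_BGR2GRAY)
m=(g<70).astype(np.uint8); m[:, :100]=0;m[:,183:]=0;m[:168]=0;m[255:]=0
n,l,s,ce=cv2.connectedComponentsWithStats(m)
for i in range(1,n):
    if s[i,4]>60: print("dark",s[i],ce[i].round(1),ray(c,ce[i],.027).round(4), "diam mm",np.sqrt(s[i,4]*4/np.pi)*1.37/510*1000)
hsv=cv2.cvtColor(im,cv2.COLOR_BGR2HSV)
def blobs(nm,m,z,box):
    mm=np.zeros_like(m,np.uint8);x0,y0,x1,y1=box;mm[y0:y1,x0:x1]=m[y0:y1,x0:x1]
    n,l,s,ce=cv2.connectedComponentsWithStats(mm)
    for i in range(1,n):
        if s[i,4]>25:
            bc=[s[i,0]+s[i,2]/2-.5,s[i,1]+s[i,3]/2-.5];print(nm,s[i],ce[i].round(1),ray(c,ce[i],z).round(4),ray(c,bc,z).round(4))
H,S,V=hsv[...,0],hsv[...,1],hsv[...,2]
red=((H<8)|(H>172))&(S>150)&(V>90)
blobs("redcup",red,.068,(360,215,395,255));blobs("redcap",red,.085,(355,175,385,205))
blobs("blue",(H>105)&(H<130)&(S>130)&(V>80),.112,(318,215,355,255))
blobs("black brown",V<60,.098,(230,215,265,250));blobs("can",V<75,.129,(270,215,315,250));blobs("drop",V<60,.05,(315,178,340,200))
```

```text
dark [142 180  22  23 403] [152.3 190.7] [0.5692 0.1904 0.027 ] diam mm 60.849634431266125
dark [114 193  13  15 153] [120.2 200. ] [0.5443 0.2756 0.027 ] diam mm 37.493084080019706
dark [149 210  25  26 524] [161.1 222.4] [0.4843 0.1658 0.027 ] diam mm 69.38587891067593
dark [120 222  19  20 295] [128.8 231.6] [0.4598 0.251  0.027 ] diam mm 52.061473805233504
redcup [364 224  22  21 364] [374.7 233.8] [ 0.4525 -0.397   0.068 ] [ 0.4519 -0.3965  0.068 ]
redcap [366 182  12  11  99] [371.6 187.2] [ 0.5723 -0.3873  0.085 ] [ 0.573  -0.3871  0.085 ]
blue [329 225  14  14 149] [335.9 232. ] [ 0.4564 -0.2901  0.112 ] [ 0.4576 -0.2892  0.112 ]
black brown [237 221  22  22 380] [247.6 231.2] [ 0.4589 -0.0679  0.098 ] [ 0.4582 -0.0676  0.098 ]
can [279 222  33  19 308] [296.8 232.1] [ 0.4558 -0.191   0.129 ] [ 0.4586 -0.1864  0.129 ]
drop [322 184  12  11  87] [327.  188.5] [ 0.5728 -0.2758  0.05  ] [ 0.5714 -0.2771  0.05  ]
```

View pics/topz.png

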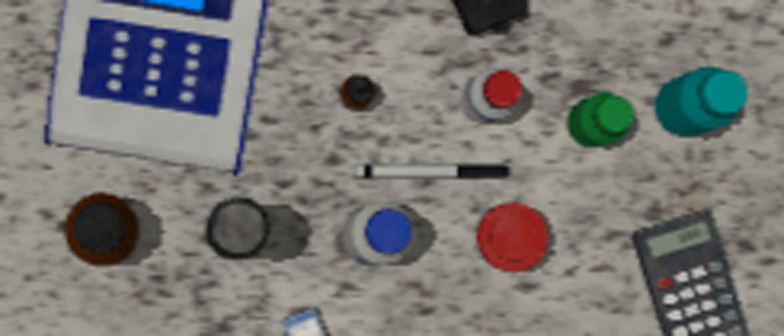

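View pics/carz.png

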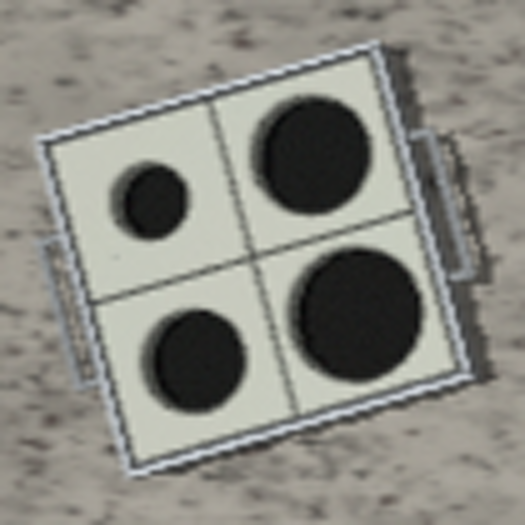

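The top view shows, in pixels:
- Front row: brown (247,231), canister (289,231), tall white with blue cap (336,232), cup (375,234).
- Back row: dropper (328,188), short white with red cap (371,187). The green and turquoise decoys are to the right.
- Wells: s (120,200), l (152,191), xl (161,222), m (129,232).

Next I check the cap points against the side view by two-view triangulation.

Run:
```python
from h import *
im,c=load("top0");si,cs=load("side0")
for n,uv,z in [("s",(120.2,200),.0175),("m",(128.8,231.6),.0175),("l",(152.3,190.7),.0175),("xl",(161.1,222.4),.0175)]: print(n,ray(c,uv,z).round(4))
def P(c): return c[0]@np.hstack([c[1].T,-c[1].T@c[2][:,None]])
hs=cv2.cvtColor(si,cv2.COLOR_BGR2HSV);H,S,V=cv2.split(hs)
def cent(m,b):
    x0,y0,x1,y1=b;mm=np.zeros(m.shape,np.uint8);mm[y0:y1,x0:x1]=m[y0:y1,x0:x1]
    n,l,s,ce=cv2.connectedComponentsWithStats(mm);i=1+s[1:,4].argmax();return ce[i],s[i]
B=(H>105)&(H<130)&(S>100);Rd=((H<8)|(H>172))&(S>130)&(V>60);D=V<55
tp={"tall":((335.9,232),.112,B,(270,210,300,240)),"short":((371.5,187.2),.085,Rd,(335,230,358,250)),"drop":((327.8,188.1),.07,D,(318,220,334,242)),"brown":((246.3,231.25),.098,D,(245,192,262,208))}
for k,(uv,z,m,b) in tp.items():
    g=ray(c,uv,z);ce,s=cent(m,b)
    X=cv2.triangulatePoints(P(c),P(cs),np.float64(uv).reshape(2,1),ce.reshape(2,1)).ravel();X=X[:3]/X[3]
    print(k,g.round(4),"tri",X.round(4),"side",ce.round(1),s,"reproj",proj(cs,g).round(1),"base",proj(cs,[g[0],g[1],0]).round(1))
```

```text
s [0.5451 0.2783 0.0175]
m [0.4601 0.2537 0.0175]
l [0.5702 0.1927 0.0175]
xl [0.4847 0.1678 0.0175]
tall [ 0.4563 -0.2902  0.112 ] tri [ 0.4584 -0.2925  0.0991] side [286.3 224.3] [276 218  24  15 205] reproj [283.6 219.2] base [284.6 261.4]
short [ 0.5724 -0.3871  0.085 ] tri [ 0.5722 -0.3881  0.0772] side [346.  240.2] [340 235  13  11 128] reproj [346.8 236.7] base [345.5 269.8]
drop [ 0.5717 -0.2756  0.07  ] tri [ 0.5736 -0.2779  0.048 ] side [325.  234.2] [321 223   9  19 103] reproj [324.3 225.9] base [323.9 250.8]
brown [ 0.4588 -0.0645  0.098 ] tri [ 0.4577 -0.0635  0.0848] side [255.4 202.2] [249 197  13  11 128] reproj [256.5 197.8] base [258.1 229.1]
```

```bash
python3 -m jog '[[[0,0,0,0,0,0.166],[0,0,0,0,0,0.166],[0,0,0,0,0,0.166],[0,0,0,0,0,0.166],[0,0,0,0,0,0.166],[0,0,0,0,0,0.166],[0,0,0,0,0,0.165],[0,0,0,0,0,0]]]' 0.05 15; python3 -m jog '[[[-0.05,0.02,-0.005,0,0,0],[-0.05,0.02,-0.005,0,0,0],[-0.05,0.02,0,0,0,0],[-0.05,0.02,0,0,0,0],[-0.05,0.02,0,0,0,0],[-0.05,0.02,0,0,0,0],[-0.05,0.02,0,0,0,0],[-0.05,0.02,0,0,0,0],[-0.05,0.02,0,0,0,0],[-0.05,0.02,0,0,0,0],[-0.05,0.02,0,0,0,0],[0,0,0,0,0,0]]]'
```

```text
clock: 1.15
tool_pos: [0.2493, 0.5729, 0.2384]
eef_rot: [0.707, 0.707, -0.0, 0.0]
contact_force: [0.6, -0.5, -0.4]
opening: 0.564
finger_force: 0.0
clock: 2.65
tool_pos: [0.4703, 0.0178, 0.2489]
eef_rot: [0.71, 0.705, -0.0, 0.001]
contact_force: [-0.2, 1.0, 0.4]
opening: 0.569
finger_force: 0.0
```

```bash
python3 -m jog '[[[-0.049,0.017,0,0,0,0],[-0.049,0.017,0,0,0,0],[-0.049,0.017,0,0,0,0],[-0.049,0.017,0,0,0,0],[-0.049,0.017,0,0,0,0],[-0.049,0.017,0,0,0,0],[0,0,0,0,0,0],[0,0,0,0,0,0]]]'
python3 - <<'E'
from h import *
f,c=grab("wrist","w1");print(c[2],c[1].round(2).tolist())
print(proj(c,[.572,-.277,.078]),proj(c,[.572,-.277,0]),get_state()["tool_pos"])
E
```

```text
clock: 3.65
tool_pos: [0.5708, -0.2692, 0.2482]
eef_rot: [0.706, 0.708, 0.0, -0.001]
contact_force: [0.3, 0.1, -0.3]
opening: 0.568
finger_force: 0.0
[ 0.57042758 -0.18473514  0.39378401] [[1.0, 0.0, 0.0], [0.0, -0.95, -0.32], [-0.0, 0.32, -0.95]]
[275.03937345 194.63677406] [274.76335155 175.06450801] [ 0.57089094 -0.26863372  0.2484275 ]
```

View pics/w1.png

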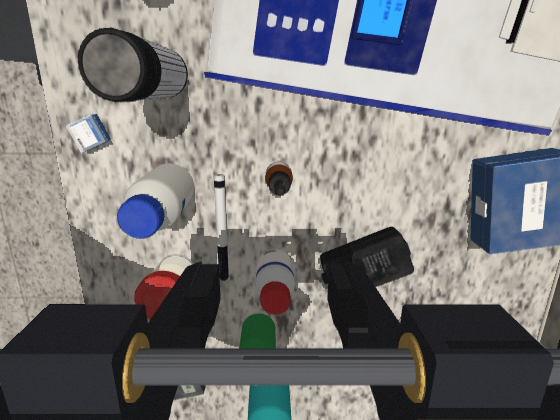

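The wrist view shows the dropper at about (279,180), the tall bottle's blue cap (141,215), the short bottle's red cap (275,297) and the canister (112,64). I compare these with the top-view estimates.

Run:
```python
from h import *
im,c=load("w1");H,S,V=cv2.split(cv2.cvtColor(im,cv2.COLOR_BGR2HSV))
def cent(nm,m,b,z,cn=c):
    x0,y0,x1,y1=b;mm=np.zeros(m.shape,np.uint8);mm[y0:y1,x0:x1]=m[y0:y1,x0:x1]
    n,l,s,ce=cv2.connectedComponentsWithStats(mm);i=1+s[1:,4].argmax()
    k=np.argwhere(l==i)[:,::-1].astype(np.int32);(p,r)=cv2.minEnclosingCircle(k);print(nm,s[i],ce[i].round(1),ray(c,ce[i],z).round(4),np.round(p,1),round(r,1),ray(c,p,z).round(4))
cent("bulb",V<45,(262,165,295,205),.065)
cent("dropbody",((H<20)&(S>100)&(V<170))|(V<60),(262,150,295,205),.03)
cent("blue",(H>105)&(H<130)&(S>120),(110,180,170,245),.109)
cent("red",((H<8)|(H>172))&(S>150),(255,275,295,320),.082)
```

```text
bulb [269 171  22  24 242] [279.3 181.2] [ 0.576  -0.2677  0.065 ] [279.  182.6] 11.8 [ 0.5757 -0.269   0.065 ]
dropbody [266 165  27  31 622] [278.8 178.8] [ 0.5761 -0.274   0.03  ] [278.4 179.7] 15.4 [ 0.5757 -0.2749  0.03  ]
blue [ 117  194   47   44 1561] [140.4 215.8] [ 0.4587 -0.2867  0.109 ] [140.2 215.5] 23.3 [ 0.4586 -0.2864  0.109 ]
red [260 282  31  32 788] [274.9 297.6] [ 0.5722 -0.3827  0.082 ] [275.  297.5] 16.3 [ 0.5723 -0.3826  0.082 ]
```

```bash
python3 -m jog '[[[-0.003,0.002,0.04,0,0,0],[-0.003,0.002,0.04,0,0,0],[0,0,0.04,0,0,0],[0,0,0.04,0,0,0],[0,0,0.03,0,0,0],[0,0,0.021,0,0,0],[0,0,0,0,0,0],[0,0,0,0,0,0]]]'; python3 -m jog '[[[0,0,0,0,0,0],[0,0,0,0,0,0],[0,0,0,0,0,0],[0,0,0,0,0,0],[0,0,0,0,0,0]]]' 0.01 15
```

```text
clock: 4.7
tool_pos: [0.5757, -0.2773, 0.0389]
eef_rot: [0.707, 0.707, 0.0, 0.001]
contact_force: [1.3, -1.2, 0.3]
opening: 0.569
finger_force: 0.0
clock: 5.32
tool_pos: [0.5751, -0.2774, 0.038]
eef_rot: [0.707, 0.707, 0.0, 0.0]
contact_force: [-0.5, 0.5, 2.4]
opening: 0.241
finger_force: 15.0
```

```bash
python3 -m jog '[[[0,0,-0.02,0,0,0],[0,0,-0.05,0,0,0],[0,0,-0.05,0,0,0],[0,0,-0.05,0,0,0],[0,0,-0.02,0,0,0],[0,0,0,0,0,0]]]'; python3 -m jog '[[[0.03,-0.002,0,0,0,0],[0.055,-0.003,0,0,0,0],[0.055,-0.003,0,0,0,0],[0.055,-0.003,0,0,0,0],[0.055,-0.003,0,0,0,0],[0.055,-0.003,0,0,0,0],[0.055,-0.003,0,0,0,0],[0.055,-0.003,0,0,0,0],[0.055,-0.003,0,0,0,0],[0.055,-0.003,0,0,0,0],[0.028,-0.001,0,0,0,0],[0,0,0,0,0,0]]]'; python3 -m jog '[[[0,0,0,0,0,0],[0,0,0,0,0,0]]]'
python3 - <<'E'
from h import *
f,c=grab("wrist","w2");s=get_state();print(s["tool_pos"],s["opening"])
for p in [(.5451,.2783),(.4601,.2537),(.5702,.1927),(.4847,.1678)]: print(proj(c,[*p,.027]).round(1))
E
```

```text
clock: 6.08
tool_pos: [0.5755, -0.2778, 0.2304]
eef_rot: [0.708, 0.707, 0.001, 0.002]
contact_force: [-0.2, -0.1, -1.0]
opening: 0.244
finger_force: 15.0
clock: 7.58
tool_pos: [0.5434, 0.2786, 0.2262]
eef_rot: [0.706, 0.709, -0.001, -0.001]
contact_force: [-0.6, -0.7, 0.1]
opening: 0.245
finger_force: 15.0
clock: 7.82
tool_pos: [0.5456, 0.2733, 0.2275]
eef_rot: [0.709, 0.706, -0.001, 0.0]
contact_force: [-0.7, -1.1, -0.7]
opening: 0.242
finger_force: 15.0
[0.54566766 0.27362018 0.22766104] 0.24245865362974953
[273.1 172.7]
[188.5 197. ]
[297.2 251.8]
[217.7 273. ]
```

View pics/w2.png

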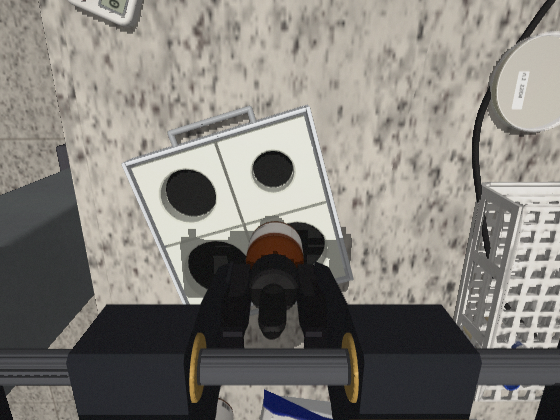

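Run:
```python
from h import *
im,c=load("w2");g=cv2.cvtColor(im,cv2.COLOR_BGR2GRAY)
for b in [(245,145,300,195),(155,160,222,222)]:
    x0,y0,x1,y1=b;m=np.zeros(g.shape,np.uint8);m[y0:y1,x0:x1]=g[y0:y1,x0:x1]<60
    n,l,s,ce=cv2.connectedComponentsWithStats(m);i=1+s[1:,4].argmax();print(s[i],ce[i],ray(c,ce[i],.0175).round(4))
H,S,V=cv2.split(cv2.cvtColor(im,cv2.COLOR_BGR2HSV));m=((H<18)&(S>120)&(V>40)).astype(np.uint8);m[:200]=0;m[290:]=0
n,l,s,ce=cv2.connectedComponentsWithStats(m);i=1+s[1:,4].argmax();print(s[i],ce[i],ray(c,ce[i],.205))
print(proj(c,[.5457,.2766,.190]),proj(c,[.5457,.2766,.211]))
```

```text
[ 253  151   40   36 1092] [272.50641026 168.23168498] [0.5445 0.2807 0.0175]
[ 166  170   50   46 1772] [190.16930023 192.28555305] [0.4598 0.2559 0.0175]
[ 246  233   58   34 1158] [274.46804836 247.94386874] [0.5459295  0.28017235 0.205     ]
[273.99940269 242.33591331] [274.06453376 259.57175622]
```

```bash
python3 -m jog '[[[0.002,0,0.04,0,0,0],[0,0,0.05,0,0,0],[0,0,0.04,0,0,0],[0,0,0.025,0,0,0],[0,0,0.01,0,0,0],[0,0,0.008,0,0,0],[0,0,0.005,0,0,0],[0,0,0,0,0,0],[0,0,0,0,0,0]]]'
```

```text
clock: 9.0
tool_pos: [0.5457, 0.278, 0.0504]
eef_rot: [0.707, 0.707, 0.001, 0.0]
contact_force: [-0.2, 0.1, -0.4]
opening: 0.245
finger_force: 15.0
```

```bash
python3 -m jog '[[[0,0,0.002,0,0,0],[0,0,0.001,0,0,0],[0,0,0.001,0,0,0],[0,0,0,0,0,0],[0,0,0,0,0,0]]]';python3 - <<'E'
from h import *
s=[get_state()for i in range(3)];print([list(x["tool_pos"].round(4))+[x["contact_force"].round(1)] for x in s])
E
```

```text
clock: 9.62
tool_pos: [0.5454, 0.2778, 0.046]
eef_rot: [0.707, 0.707, 0.0, 0.0]
contact_force: [-0.8, -0.3, 2.4]
opening: 0.238
finger_force: 15.0
[[np.float64(0.5454), np.float64(0.2778), np.float64(0.046), array([-0.8, -0.3,  2.4])], [np.float64(0.5454), np.float64(0.2778), np.float64(0.046), array([-0.8, -0.3,  2.4])], [np.float64(0.5454), np.float64(0.2778), np.float64(0.046), array([-0.8, -0.3,  2.4])]]
```

```bash
python3 -m jog '[[[0,0,0,0,0,0],[0,0,0,0,0,0],[0,0,0,0,0,0],[0,0,-0.01,0,0,0],[0,0,-0.04,0,0,0],[0,0,-0.05,0,0,0],[0,0,-0.05,0,0,0],[0,0,-0.04,0,0,0],[0,0,0,0,0,0],[0,0,0,0,0,0]]]' 0.05
python3 - <<'E'
from h import *
f,c=grab("top","t2");
E
python3 -m jog '[[[-0.055,0.002,0,0,0,0],[-0.055,0.002,0,0,0,0],[-0.055,0.002,0,0,0,0],[-0.055,0.002,0,0,0,0],[-0.055,0.002,0,0,0,0],[-0.055,0.002,0,0,0,0],[-0.055,0.002,0,0,0,0],[-0.055,0.002,0,0,0,0],[-0.055,0.002,0,0,0,0],[-0.055,0.002,0,0,0,0],[-0.055,0.002,0,0,0,0],[-0.055,0.002,0,0,0,0]]]' 0.065;python3 -m jog '[[[0,0,0,0,0,0],[0,0,0,0,0,0]]]'
python3 - <<'E'
from h import *
im,c=grab("wrist","w3");im=im[:,:,::-1].copy();H,S,V=cv2.split(cv2.cvtColor(im,cv2.COLOR_BGR2HSV))
m=((H<8)|(H>172))&(S>150);m=m.astype(np.uint8);n,l,s,ce=cv2.connectedComponentsWithStats(m)
for i in range(1,n):
    if s[i,4]>150: print(s[i],ce[i],ray(c,ce[i],.082).round(4))
print(get_state()["tool_pos"],proj(c,[.5725,-.386,.082]))
E
```

```text
clock: 10.88
tool_pos: [0.5447, 0.2775, 0.2355]
eef_rot: [0.707, 0.707, -0.0, -0.0]
contact_force: [-0.3, 0.4, -0.9]
opening: 0.566
finger_force: 0.0
clock: 12.42
tool_pos: [0.5678, -0.3834, 0.2337]
eef_rot: [0.707, 0.707, -0.0, -0.002]
contact_force: [1.7, 0.1, 0.4]
opening: 0.734
finger_force: 0.0
clock: 12.68
tool_pos: [0.5681, -0.3811, 0.2339]
eef_rot: [0.707, 0.707, 0.0, -0.002]
contact_force: [0.1, 1.3, 0.5]
opening: 0.737
finger_force: 0.0
[ 117  171   65   61 3059] [149.26871527 200.56521739] [ 0.4601 -0.3887  0.082 ]
[262 179  35  36 980] [278.63469388 196.28673469] [ 0.5721 -0.3849  0.082 ]
[ 0.56867871 -0.38022245  0.2343902 ] [279.12107412 197.47929463]
```

View pics/w3.png

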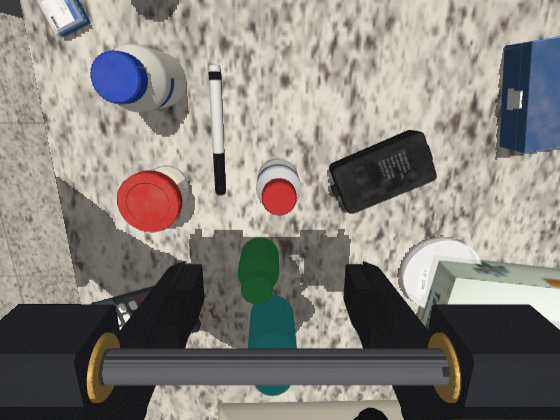

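The short bottle's cap is at (279,196), as predicted. The black clip's corner (330,190) is about 53 mm away in x, so I use a narrower opening.

```bash
python3 -m jog '[[[-0.004,0.004,0.04,0,0,0],[0,0,0.04,0,0,0],[0,0,0.02,0,0,0],[0,0,0,0,0,0],[0,0,0,0,0,0]]]' 0.053; python3 -m jog '[[[0,0,0.03,0,0,0],[0,0,0.03,0,0,0],[0,0,0.025,0,0,0],[0,0,0.02,0,0,0],[0,0,0,0,0,0],[0,0,0,0,0,0]]]'
```

```text
clock: 13.35
tool_pos: [0.5738, -0.3865, 0.1373]
eef_rot: [0.707, 0.707, 0.0, 0.001]
contact_force: [-0.1, -0.7, 0.7]
opening: 0.597
finger_force: 0.0
clock: 14.1
tool_pos: [0.5735, -0.3869, 0.032]
eef_rot: [0.707, 0.707, 0.0, 0.001]
contact_force: [0.6, 0.5, 0.6]
opening: 0.6
finger_force: 0.0
```

```bash
python3 -m jog '[[[0,0,0.005,0,0,0],[0,0,0,0,0,0],[0,0,0,0,0,0]]]';  python3 -m jog '[[[0,0,0,0,0,0],[0,0,0,0,0,0],[0,0,0,0,0,0],[0,0,0,0,0,0]]]' 0.02 20;  python3 -m jog '[[[0,0,-0.02,0,0,0],[0,0,-0.04,0,0,0],[0,0,-0.05,0,0,0],[0,0,-0.05,0,0,0],[0,0,-0.05,0,0,0],[0,0,-0.01,0,0,0],[0,0,0,0,0,0],[0,0,0,0,0,0]]]'
```

```text
clock: 14.48
tool_pos: [0.5727, -0.3863, 0.0259]
eef_rot: [0.707, 0.707, 0.0, 0.0]
contact_force: [0.9, 0.8, -0.6]
opening: 0.604
finger_force: 0.0
clock: 14.98
tool_pos: [0.5727, -0.3863, 0.0258]
eef_rot: [0.707, 0.707, 0.0, 0.0]
contact_force: [0.3, 0.3, 0.8]
opening: 0.47
finger_force: 19.9
clock: 15.98
tool_pos: [0.5716, -0.3855, 0.2437]
eef_rot: [0.707, 0.707, -0.0, -0.002]
contact_force: [-0.2, -0.4, -0.6]
opening: 0.467
finger_force: 19.9
```

```bash
python3 -m jog '[[[0.04,-0.006,0,0,0,0],[0.055,-0.01,0,0,0,0],[0.055,-0.01,0,0,0,0],[0.055,-0.01,0,0,0,0],[0.055,-0.01,0,0,0,0],[0.055,-0.01,0,0,0,0],[0.055,-0.01,0,0,0,0],[0.055,-0.01,0,0,0,0],[0.055,-0.01,0,0,0,0],[0.055,-0.01,0,0,0,0],[0.055,-0.009,0,0,0,0],[0.05,-0.007,0,0,0,0]]]'; python3 -m jog '[[[0.001,0,0,0,0,0],[0,0,0,0,0,0],[0,0,0,0,0,0]]]'
python3 - <<'E'
from h import *
f,c=grab("wrist","w4");s=get_state();print(s["tool_pos"],s["opening"])
im=f[:,:,::-1].copy();g=cv2.cvtColor(im,cv2.COLOR_BGR2GRAY);print(proj(c,[.46,.255,.0175]))
m=(g<60).astype(np.uint8);n,l,st,ce=cv2.connectedComponentsWithStats(m)
for i in range(1,n):
    if 200<st[i,4]<4000: print(st[i],ce[i].round(1),ray(c,ce[i],.0175).round(4))
E
```

```text
clock: 17.48
tool_pos: [0.4597, 0.2555, 0.2443]
eef_rot: [0.707, 0.707, -0.002, -0.0]
contact_force: [1.9, 0.2, -1.7]
opening: 0.471
finger_force: 19.9
clock: 17.85
tool_pos: [0.4615, 0.2527, 0.2452]
eef_rot: [0.708, 0.706, -0.001, 0.0]
contact_force: [1.2, -0.9, -1.0]
opening: 0.473
finger_force: 19.9
[0.46154544 0.25287386 0.24543461] 0.4713282698631489
[272.36099122 169.35874096]
[546  79  14 101 654] [551.1 130.4] [0.7441 0.2943 0.0175]
[ 336  127   42   37 1083] [356.5 147.2] [0.5471 0.278  0.0175]
[ 247  146   50   46 1838] [271.5 168.3] [0.4591 0.2561 0.0175]
[ 344  198   54   48 1972] [370.7 221.5] [0.5687 0.1958 0.0175]
[130 210  33  63 701] [146.5 239.2] [0.3177 0.1753 0.0175]
[277 217  48  42 759] [307.7 232.2] [0.4992 0.1832 0.0175]
[  0 385  22  35 586] [  9.3 404.1] [ 0.1042 -0.0652  0.0175]
[ 228  385   93   35 2317] [273.8 400.1] [ 0.4604 -0.0596  0.0175]
```

View pics/w4.png

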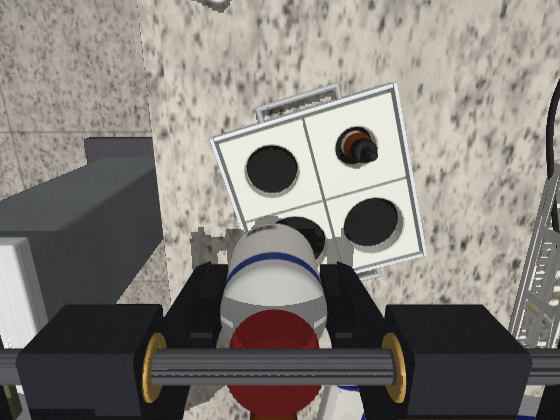

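The dropper stands in well s at (357,147), and well m is at (271,168), clear of everything.

```bash
python3 -m jog '[[[0.002,-0.001,0.04,0,0,0],[0,0,0.05,0,0,0],[0,0,0.05,0,0,0],[0,0,0.03,0,0,0],[0,0,0.015,0,0,0],[0,0,0.01,0,0,0],[0,0,0.007,0,0,0],[0,0,0.004,0,0,0],[0,0,0,0,0,0],[0,0,0,0,0,0]]]'
```

```text
clock: 19.15
tool_pos: [0.4605, 0.257, 0.0402]
eef_rot: [0.707, 0.707, 0.0, 0.0]
contact_force: [-0.3, 0.1, -0.2]
opening: 0.47
finger_force: 19.9
```

```bash
python3 -m jog '[[[-0.001,0,0.002,0,0,0],[0,0,0.002,0,0,0],[0,0,0.001,0,0,0],[0,0,0.001,0,0,0],[0,0,0,0,0,0],[0,0,0,0,0,0]]]'
```

```text
clock: 19.9
tool_pos: [0.4603, 0.2558, 0.0337]
eef_rot: [0.707, 0.707, 0.0, -0.0]
contact_force: [0.4, -0.2, -1.7]
opening: 0.473
finger_force: 19.9
```

```bash
python3 -m jog '[[[0,0,0,0,0,0],[0,0,0,0,0,0],[0,0,0,0,0,0],[0,0,-0.01,0,0,0],[0,0,-0.04,0,0,0],[0,0,-0.05,0,0,0],[0,0,-0.05,0,0,0],[0,0,-0.05,0,0,0],[0,0,0,0,0,0]]]' 0.058; python3 -m jog '[[[-0.04,0,0,0,0,0],[-0.05,0,0,0,0,0],[-0.05,0,0,0,0,0],[-0.05,0,0,0,0,0],[-0.05,0,0,0,0,0],[-0.05,0,0,0,0,0],[-0.03,0,0,0,0,0],[0,0,0,0,0,0],[0,0,0,0,0,0]]]' 0.076
python3 - <<'E'
from h import *
f,c=grab("wrist","w5");s=get_state();print(s["tool_pos"],s["opening"]);grab("top","t3")
print(proj(c,[.458,-.066,.098]),proj(c,[.458,-.066,0]))
E
```

```text
clock: 21.02
tool_pos: [0.4624, 0.2569, 0.238]
eef_rot: [0.708, 0.707, 0.004, 0.001]
contact_force: [0.6, 0.2, -1.2]
opening: 0.653
finger_force: 0.0
clock: 22.15
tool_pos: [0.4596, -0.063, 0.2333]
eef_rot: [0.707, 0.707, -0.0, -0.001]
contact_force: [0.3, 0.5, -0.4]
opening: 0.86
finger_force: 0.0
[ 0.45972438 -0.06251199  0.23338164] 0.8638545892388753
[271.90067146 200.8660435 ] [272.31877997 173.68645292]
```

View pics/w5.png

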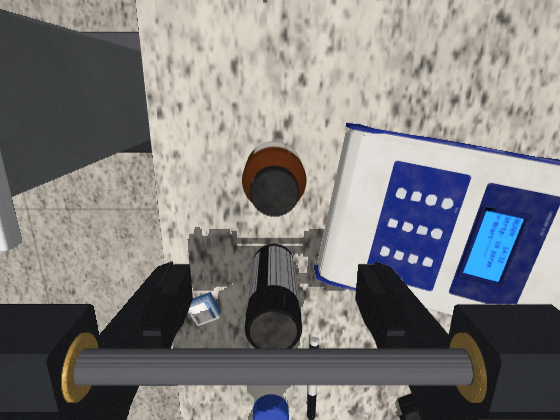

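The brown cap appears at about (274,190) and was predicted at (272,201). That is roughly 9 mm off in y, so I measure it properly.

Run:
```python
from h import *
im,c=load("w5");H,S,V=cv2.split(cv2.cvtColor(im,cv2.COLOR_BGR2HSV))
def mk(m,b):
    x0,y0,x1,y1=b;mm=np.zeros(m.shape,np.uint8);mm[y0:y1,x0:x1]=m[y0:y1,x0:x1]
    n,l,s,ce=cv2.connectedComponentsWithStats(mm);i=1+s[1:,4].argmax();k=np.argwhere(l==i)[:,::-1].astype(np.int32);p,r=cv2.minEnclosingCircle(k);return s[i],ce[i],p,r
b=(235,135,315,222)
br=(H<20)&(S>110)&(V>40);dk=(V<75)&(S<110)
for nm,m,z in(("cap",dk,.094),("body",br|dk,.05)):
    s,ce,p,r=mk(m,b);print(nm,s,ce.round(1),np.round(p,1),round(r,1),ray(c,p,z).round(4))
for t in("top0","t3"):
    im,ct=load(t);H,S,V=cv2.split(cv2.cvtColor(im,cv2.COLOR_BGR2HSV))
    m=(H<20)&(S>90)&(V<150)&(V>25)
    s,ce,p,r=mk(m,(230,215,265,250));print(t,s,ce,np.round(p,1),r,ray(ct,p,.054).round(4))
```

```text
cap [ 250  166   49   50 1935] [274.1 190.6] [274.  190.5] 25.1 [ 0.4597 -0.0583  0.094 ]
body [ 242  147   64   69 3405] [273.6 180.1] [270.7 180.6] 35.4 [ 0.4566 -0.0611  0.05  ]
top0 [235 220  23  23 220] [246.93636364 231.67727273] [246.2 231.5] 11.515142440795898 [ 0.4592 -0.0624  0.054 ]Traceback (most recent call last):
  File "<stdin>", line 13, in <module>
  File "<stdin>", line 5, in mk
ValueError: attempt to get argmax of an empty sequence
```

```bash
python3 -m jog '[[[0.002,0,0.04,0,0,0],[0,0,0.04,0,0,0],[0,0,0.03,0,0,0],[0,0,0.025,0,0,0],[0,0,0.02,0,0,0],[0,0,0.02,0,0,0],[0,0,0.015,0,0,0],[0,0,0,0,0,0],[0,0,0,0,0,0]]]'
```

```text
clock: 23.38
tool_pos: [0.4602, -0.0619, 0.0441]
eef_rot: [0.707, 0.707, 0.0, 0.0]
contact_force: [0.6, -0.8, 0.1]
opening: 0.863
finger_force: 0.0
```

```bash
python3 -m jog '[[[0,-0.001,0.004,0,0,0],[0,0,0.002,0,0,0],[0,0,0,0,0,0],[0,0,0,0,0,0]]]'; python3 -m jog '[[[0,0,0,0,0,0],[0,0,0,0,0,0],[0,0,0,0,0,0],[0,0,0,0,0,0]]]' 0.04 30; python3 -m jog '[[[0,0,-0.01,0,0,0],[0,0,-0.03,0,0,0],[0,0,-0.05,0,0,0],[0,0,-0.05,0,0,0],[0,0,-0.05,0,0,0],[0,0,-0.02,0,0,0],[0,0,0,0,0,0],[0,0,0,0,0,0]]]'
```

```text
clock: 23.88
tool_pos: [0.459, -0.0622, 0.0378]
eef_rot: [0.707, 0.707, 0.0, 0.0]
contact_force: [-0.7, 0.3, -0.0]
opening: 0.864
finger_force: 0.0
clock: 24.38
tool_pos: [0.4592, -0.0621, 0.0378]
eef_rot: [0.707, 0.707, 0.0, 0.0]
contact_force: [0.3, 0.7, 1.5]
opening: 0.659
finger_force: 30.0
clock: 25.38
tool_pos: [0.4579, -0.0621, 0.2469]
eef_rot: [0.707, 0.707, -0.001, -0.001]
contact_force: [0.1, 0.1, -2.0]
opening: 0.66
finger_force: 30.0
```

```bash
python3 -m jog '[[[0.03,0.004,0,0,0,0],[0.05,0.006,0,0,0,0],[0.05,0.006,0,0,0,0],[0.05,0.006,0,0,0,0],[0.04,0.004,0,0,0,0],[0.01,0,0,0,0,0],[0,0,0,0,0,0],[0,0,0,0,0,0],[0,0,0,0,0,0]]]'
python3 - <<'E'
from h import *
f,c=grab("wrist","w6");s=get_state();print(s["tool_pos"],s["opening"])
im=f[:,:,::-1].copy();g=cv2.cvtColor(im,cv2.COLOR_BGR2GRAY);print(proj(c,[.4845,.169,.0175]))
m=(g<60).astype(np.uint8);n,l,st,ce=cv2.connectedComponentsWithStats(m)
for i in range(1,n):
    if 200<st[i,4]<5000: print(st[i],ce[i].round(1),ray(c,ce[i],.0175).round(4))
E
```

```text
clock: 26.5
tool_pos: [0.4852, 0.166, 0.2477]
eef_rot: [0.708, 0.706, -0.0, 0.0]
contact_force: [-0.1, -0.3, -2.4]
opening: 0.659
finger_force: 30.0
[0.48526066 0.1663752  0.24774767] 0.6671574063524878
[272.95100639 168.43593241]
[541   0  15  98 741] [545.9  46. ] [0.7455 0.2868 0.0175]
[ 315   34   43   45 1398] [335.5  55. ] [0.5451 0.2796 0.0175]
[227  55  48  57 406] [260.2  89.7] [0.4722 0.2482 0.0175]
[ 325  114   58   59 2624] [353.8 143. ] [0.5685 0.1955 0.0175]
[ 240  136   66   60 3161] [272.5 165.8] [0.4841 0.1718 0.0175]
[ 25 177  62  51 862] [ 56.7 198.9] [0.2483 0.1361 0.0175]
[  2 194  28  43 246] [ 15.2 211.8] [0.1996 0.1214 0.0175]
[ 212  385  125   35 3507] [273.5 400. ] [ 0.4839 -0.1483  0.0175]
```

View pics/w6.png

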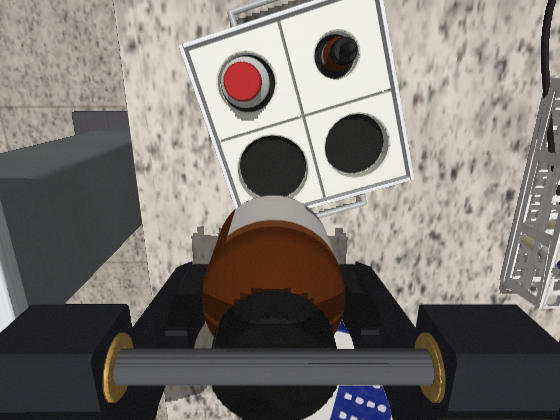

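The short bottle stands in m at (246,82) and the dropper in s. Well xl is at (272,166), free and where it was expected.

```bash
python3 -m jog '[[[0.002,-0.001,0.04,0,0,0],[0,0,0.05,0,0,0],[0,0,0.04,0,0,0],[0,0,0.025,0,0,0],[0,0,0.018,0,0,0],[0,0,0.01,0,0,0],[0,0,0.007,0,0,0],[0,0,0.004,0,0,0],[0,0,0,0,0,0],[0,0,0,0,0,0]]]'
```

```text
clock: 27.8
tool_pos: [0.4845, 0.1699, 0.0541]
eef_rot: [0.707, 0.707, 0.0, 0.0]
contact_force: [0.0, -0.7, -1.6]
opening: 0.661
finger_force: 30.0
```

```bash
python3 -m jog '[[[0,0,0.002,0,0,0],[0,0,0.002,0,0,0],[0,0,0.001,0,0,0],[0,0,0,0,0,0],[0,0,0,0,0,0]]]'
```

```text
clock: 28.42
tool_pos: [0.4842, 0.1698, 0.0487]
eef_rot: [0.707, 0.707, 0.0, -0.0]
contact_force: [0.2, -0.6, -1.7]
opening: 0.661
finger_force: 30.0
```

```bash
python3 -m jog '[[[0,0,0.001,0,0,0],[0,0,0.001,0,0,0],[0,0,0.001,0,0,0],[0,0,0,0,0,0],[0,0,0,0,0,0]]]'
```

```text
clock: 29.05
tool_pos: [0.4842, 0.1698, 0.0458]
eef_rot: [0.707, 0.707, 0.0, 0.0]
contact_force: [0.5, -0.8, 0.5]
opening: 0.663
finger_force: 30.0
```

```bash
python3 -m jog '[[[0,0,0,0,0,0],[0,0,0,0,0,0],[0,0,0,0,0,0],[0,0,-0.01,0,0,0],[0,0,-0.04,0,0,0],[0,0,-0.05,0,0,0],[0,0,-0.05,0,0,0],[0,0,-0.05,0,0,0],[0,0,0,0,0,0]]]' 0.074; python3 -m jog '[[[-0.039,-0.003,0,0,0,0],[-0.055,-0.003,0,0,0,0],[-0.055,-0.003,0,0,0,0],[-0.055,-0.003,0,0,0,0],[-0.055,-0.003,0,0,0,0],[-0.055,-0.003,0,0,0,0],[-0.055,-0.003,0,0,0,0],[-0.055,-0.003,0,0,0,0],[-0.035,-0.003,0,0,0,0],[0,0,0,0,0,0],[0,0,0,0,0,0]]]' 0.068
python3 - <<'E'
from h import *
f,c=grab("wrist","w7");im=f[:,:,::-1].copy();H,S,V=cv2.split(cv2.cvtColor(im,cv2.COLOR_BGR2HSV))
m=((H>105)&(H<130)&(S>120)).astype(np.uint8);n,l,s,ce=cv2.connectedComponentsWithStats(m)
for i in range(1,n):
    if s[i,4]>300: print(s[i],ce[i].round(1),ray(c,ce[i],.109).round(4))
print(get_state()["tool_pos"],proj(c,[.457,-.289,.109]))
E
```

```text
clock: 30.18
tool_pos: [0.4863, 0.1705, 0.2499]
eef_rot: [0.708, 0.707, 0.004, 0.002]
contact_force: [0.7, 0.5, -0.4]
opening: 0.84
finger_force: 0.0
clock: 31.55
tool_pos: [0.4564, -0.2877, 0.245]
eef_rot: [0.707, 0.707, 0.0, -0.001]
contact_force: [-0.2, 0.2, 0.4]
opening: 0.77
finger_force: 0.0
[ 388    0   94   40 2897] [433.7  18.1] [ 0.5682 -0.157   0.109 ]
[ 491    0   69   47 2406] [527.7  24.1] [ 0.6348 -0.1607  0.109 ]
[ 325   51  235   43 1994] [448.8  70.9] [ 0.5841 -0.1914  0.109 ]
[ 253  175   43   44 1513] [273.7 196.7] [ 0.4563 -0.2873  0.109 ]
[ 0.45676403 -0.28721257  0.24518599] [274.56704496 198.74088021]
```

Cap measured at (0.456, -0.288), in line with the other views. I descend and grasp.

```bash
python3 -m jog '[[[0,0,0.04,0,0,0],[0,0,0.04,0,0,0],[0,0,0.035,0,0,0],[0,0,0.03,0,0,0],[0,0,0.02,0,0,0],[0,0,0.018,0,0,0],[0,0,0,0,0,0],[0,0,0,0,0,0]]]'
```

```text
clock: 32.6
tool_pos: [0.4572, -0.289, 0.0632]
eef_rot: [0.707, 0.707, 0.0, 0.0]
contact_force: [-0.4, -0.2, -0.1]
opening: 0.772
finger_force: 0.0
```

```bash
python3 -m jog '[[[0,0,0.006,0,0,0],[0,0,0.004,0,0,0],[0,0,0,0,0,0],[0,0,0,0,0,0]]]'; python3 -m jog '[[[0,0,0,0,0,0],[0,0,0,0,0,0],[0,0,0,0,0,0],[0,0,0,0,0,0]]]' 0.03 28; python3 -m jog '[[[0,0,-0.01,0,0,0],[0,0,-0.03,0,0,0],[0,0,-0.05,0,0,0],[0,0,-0.05,0,0,0],[0,0,-0.05,0,0,0],[0,0,-0.03,0,0,0],[0,0,0,0,0,0],[0,0,0,0,0,0]]]'
```

```text
clock: 33.1
tool_pos: [0.4567, -0.2892, 0.0527]
eef_rot: [0.707, 0.707, 0.0, 0.0]
contact_force: [-0.8, -0.0, 1.3]
opening: 0.774
finger_force: 0.0
clock: 33.6
tool_pos: [0.4567, -0.2892, 0.0528]
eef_rot: [0.707, 0.707, 0.0, 0.0]
contact_force: [0.0, 0.0, 1.2]
opening: 0.576
finger_force: 27.9
clock: 34.6
tool_pos: [0.4559, -0.2886, 0.2719]
eef_rot: [0.707, 0.707, -0.0, -0.001]
contact_force: [-0.4, 1.0, -1.1]
opening: 0.575
finger_force: 27.9
```

```bash
python3 -m jog '[[[0.03,0.008,0,0,0,0],[0.052,0.012,0,0,0,0],[0.052,0.012,0,0,0,0],[0.052,0.012,0,0,0,0],[0.052,0.012,0,0,0,0],[0.052,0.012,0,0,0,0],[0.052,0.012,0,0,0,0],[0.052,0.012,0,0,0,0],[0.05,0.012,0,0,0,0],[0.038,0.009,0,0,0,0],[0,0,0,0,0,0],[0,0,0,0,0,0]]]'
python3 - <<'E'
from h import *
f,c=grab("wrist","w8");s=get_state();print(s["tool_pos"],s["opening"])
im=f[:,:,::-1].copy();g=cv2.cvtColor(im,cv2.COLOR_BGR2GRAY);print(proj(c,[.5694,.194,.0175]))
m=(g<60).astype(np.uint8);n,l,st,ce=cv2.connectedComponentsWithStats(m)
for i in range(1,n):
    if 200<st[i,4]<5000: print(st[i],ce[i].round(1),ray(c,ce[i],.0175).round(4))
E
```

```text
clock: 36.1
tool_pos: [0.5693, 0.1913, 0.2711]
eef_rot: [0.708, 0.707, -0.002, -0.0]
contact_force: [0.4, -1.2, -2.2]
opening: 0.578
finger_force: 27.9
[0.56958447 0.19070438 0.27154667] 0.5776596023621631
[274.29572699 163.87278322]
[443   1  17 121 743] [448.9  60.4] [0.7483 0.3011 0.0175]
[ 233   64   37   40 1174] [251.   83.3] [0.5451 0.2793 0.0175]
[159  82  37  52 289] [181.5 107.3] [0.4703 0.2552 0.0175]
[ 247  137   56   52 2262] [274.4 162.3] [0.5695 0.1958 0.0175]
[ 160  156   71   71 3205] [191.8 194.4] [0.474  0.1584 0.0175]
[269 369 149   3 444] [342.8 370. ] [ 0.664  -0.095   0.0175]
[269 374 149   4 385] [342.9 376.1] [ 0.6647 -0.1057  0.0175]
[ 223  385  110   35 3024] [278.1 400.2] [ 0.5746 -0.1491  0.0175]
[183 390  35  30 261] [194.9 401.8] [ 0.4549 -0.1523  0.0175]
```

View pics/w8.png

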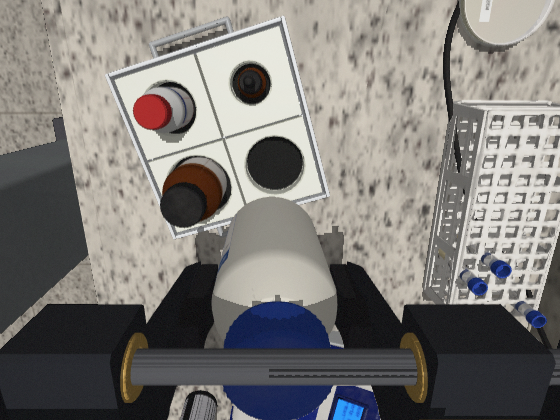

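Brown stands in xl at (195,190), the short bottle in m and the dropper in s. Well l is at (274,162), open and directly in line.

```bash
python3 -m jog '[[[0.002,0,0.04,0,0,0],[0,0,0.05,0,0,0],[0,0,0.045,0,0,0],[0,0,0.03,0,0,0],[0,0,0.018,0,0,0],[0,0,0.01,0,0,0],[0,0,0.007,0,0,0],[0,0,0.004,0,0,0],[0,0,0,0,0,0],[0,0,0,0,0,0]]]'
```

```text
clock: 37.4
tool_pos: [0.5706, 0.1949, 0.0693]
eef_rot: [0.707, 0.707, 0.0, 0.0]
contact_force: [0.4, 0.1, -1.5]
opening: 0.574
finger_force: 27.9
```

```bash
python3 -m jog '[[[-0.001,-0.001,0.002,0,0,0],[0,0,0.002,0,0,0],[0,0,0.002,0,0,0],[0,0,0.001,0,0,0],[0,0,0,0,0,0],[0,0,0,0,0,0]]]'; python3 -m jog '[[[0,0,0.001,0,0,0],[0,0,0.0007,0,0,0],[0,0,0,0,0,0],[0,0,0,0,0,0]]]'
```

```text
clock: 38.15
tool_pos: [0.5693, 0.1937, 0.0617]
eef_rot: [0.707, 0.707, 0.0, 0.0]
contact_force: [0.1, -0.7, -1.0]
opening: 0.58
finger_force: 27.9
clock: 38.65
tool_pos: [0.5694, 0.1938, 0.0607]
eef_rot: [0.707, 0.707, 0.0, 0.0]
contact_force: [-1.1, -0.3, 5.6]
opening: 0.577
finger_force: 27.9
```

Floor contact (5.6 N). I release, lift clear, back off toward -y and check.

```bash
python3 -m jog '[[[0,0,0,0,0,0],[0,0,0,0,0,0],[0,0,0,0,0,0],[0,0,-0.01,0,0,0],[0,0,-0.04,0,0,0],[0,0,-0.05,0,0,0],[0,0,-0.05,0,0,0],[0,0,-0.05,0,0,0],[0,0,0,0,0,0]]]' 0.062; python3 -m jog '[[[-0.04,-0.01,0,0,0,0],[-0.05,-0.01,0,0,0,0],[-0.03,-0.01,0,0,0,0],[0,0,0,0,0,0],[0,0,0,0,0,0]]]'
python3 - <<'E'
from h import *
im,c=grab("wrist","w9");print(get_state()["tool_pos"])
im=im[:,:,::-1].copy()
im2=im.copy()
for p,r in [((.545,.2795),21),((.460,.2553),28),((.5696,.1945),32.5),((.4844,.170),36.5)]:
    pts=np.array([proj(c,[p[0]+r/1e3*np.cos(a),p[1]+r/1e3*np.sin(a),.027]) for a in np.linspace(0,6.28,60)]).astype(int);cv2.polylines(im2,[pts],True,(0,255,0),1)
cv2.imwrite("pics/chk.png",im2);grab("top","t9")
H,S,V=cv2.split(cv2.cvtColor(im,cv2.COLOR_BGR2HSV))
for nm,m,z in(("blue",(H>105)&(H<130)&(S>120),.117),("red",((H<8)|(H>172))&(S>150),.09)):
    n,l,s,ce=cv2.connectedComponentsWithStats(m.astype(np.uint8))
    for i in range(1,n):
        if s[i,4]>250: print(nm,s[i],ce[i].round(1),ray(c,ce[i],z).round(4))
a,_=load("t9");b,_=load("top0");cv2.imwrite("pics/cmp.png",cv2.resize(np.vstack([b[170:265,90:400],a[170:265,90:400]]),None,fx=2.5,fy=2.5,interpolation=cv2.INTER_CUBIC))
E
```

```text
clock: 39.78
tool_pos: [0.5718, 0.1944, 0.2649]
eef_rot: [0.708, 0.707, 0.004, 0.002]
contact_force: [0.1, 0.1, -0.1]
opening: 0.702
finger_force: 0.0
clock: 40.4
tool_pos: [0.539, 0.075, 0.2596]
eef_rot: [0.707, 0.707, 0.0, -0.001]
contact_force: [0.1, -0.0, 0.2]
opening: 0.707
finger_force: 0.0
[0.53918241 0.0754719  0.25968785]
blue [ 290   11   50   55 2080] [314.6  38.3] [0.5687 0.1935 0.117 ]
blue [528 171  25  19 353] [540.1 180.3] [0.7582 0.0875 0.117 ]
blue [268 239  83  28 639] [300.9 253.3] [0.563  0.0213 0.117 ]
blue [ 379  270  173   41 2075] [473.  290.7] [ 0.7216 -0.0165  0.117 ]
blue [ 288  280   64   69 2751] [318.6 318.5] [ 0.5814 -0.0465  0.117 ]
```

View pics/chk.png

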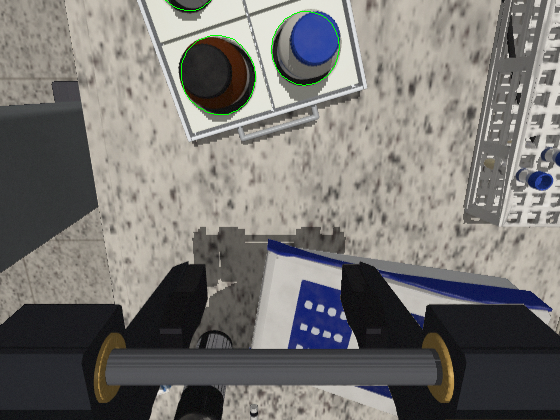

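View pics/cmp.png

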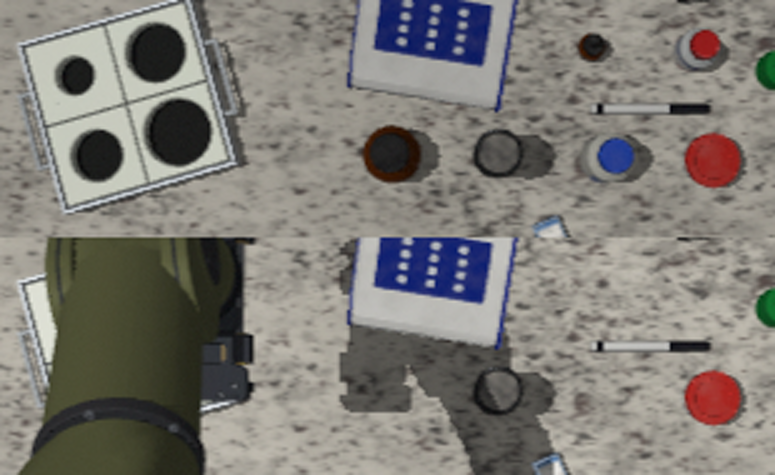

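Tall measures at (0.569, 0.194), in its well. The well outlines fit, brown sits in xl, and the canister and cup haven't moved. The gripper is clear and well above everything, so I hand the job in.

```bash
python3 -c "
from plant import *
print(finish_job())"
```

```text
the job is handed in; nothing more can be done
None
```

I placed all four bottles upright in their matching wells, left the canister and cup where they were, and handed the job in at about 40 s; no verdict came back.

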